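Feed a batten home under the trimmer guard with the push stick

ROBOT

A 6-joint arm with a two-finger parallel gripper is mounted at the origin on the work surface. World frame = base frame: x ahead of the robot, y to its left, z up, the work surface at z = 0. Lengths are in m, angles in rad, forces in N, time in s.
With the tool pointing down it reaches from about 0.35 to 0.775 m from the base axis. Payload 5.5 kg.
Tool frame: the origin (TCP) lies between the finger pads; the fingertips stand 11 mm ahead of it and the grasp point (between the pads) lies 8 mm behind it (tips_ahead is the distance from the TCP to the fingertips, in m); z points along the fingers, y is the line along which they close (so a half turn about z gives the same grasp; the last joint's range is limited). The gripper opens to 85 mm and grips with 20 to 120 N. Pads are 22 mm wide; open, the fingers measure 114 mm over their backs; the gripper's body (76 mm by 85 mm) begins 54 mm behind the grasp point. The pads swing forward as they close: fully open they stand 13 mm farther back than shut.
Start: joints at [-1.397, 0.313, 0.046, 1.304, 0, 1.431], TCP at [0.177, -0.547, 0.219] pointing down, gripper open.
Joint ranges: [-2.76, 2.76], [-0.86, 1.69], [-1.03, 1.26], [-2.2, 2.34], [-1.47, 1.5], [-3.14, 3.14]. Speed limits (rad/s): [2.57, 2.57, 3.14, 3.14, 3.14, 3.14].

INTERFACE

Orientations are given as a unit quaternion [w, x, y, z].
In Python, from workcell import * gives the robot as it stands. The module is installed in compiled form; this text tells all that it offers.
- The arm moves only by the tool jog_arm, never from a script. Its argument "moves" is a list of rows, each an object with "fingers": the closure, from 0 (fully open) to 1 (shut); "slide": the shift along the tool's x, y, z in mm, a list of three; "angular": the turn, a rotation vector about the tool's x, y, z in degrees, a list of three. A call has 1 to 10 rows; each row is the pose to reach, as a shift and turn from the pose commanded when the call began, along the tool's axes at that moment; what a row does not reach only later rows make up. A row lasts 1/12 s, in which the tool goes at most 41.7 mm and 7.16 degrees, less where a joint would pass 70% of its speed; a pose out of reach is approached as far as the arm can. A call with a gripper value outside its range is refused whole. The fingers move at their own pace and stop on an object; "squeeze" is the grip in N (left out, the last holds). Time passes only in rows, so rows that repeat a pose let the fingers close. It gives the time, the measured TCP pose, the force, the opening and the grip force at its end, in the units of the state.
- get_state(): the state, without advancing time (a new reading comes with each control period).
- read_camera(name): name is "scene" or "top" or "wrist"; returns a dict with "color" (400x640x3 uint8, red, green, blue), "fovy" (degrees; the focal length in pixels is half the picture's height over the tangent of half this angle, whatever the lens; pixels are square), "cx", "cy" (the principal point, pixels), "world_from_camera" (4x4, takes a point from camera to world coordinates); the wrist camera has in their place "tool_from_camera" (4x4, takes a point from camera to tool coordinates, whose origin is the TCP and whose axes are the flange's). Camera axes: x right, y down, z forward; pixel columns grow to the right and rows downward; lengths in m; the calibration is good to about 2 mm. A picture is of the moment at which its call begins: read the wrist's pose just before it. There is no depth.
- hand_in(): hands the job in; it is judged then, once.
Trained networks look in a picture, given as the dict that the camera call returned (one of the last four; its "shot" number tells which), for a name from the list of things; names that differ only in an ending like _2 or _b are one class to them, and where a whole thing is asked for, a point or a joint stands for the part that bears it (a point fixed in the world has none). Each returns a list of dicts, best first, with "p" (0 to 1); they miss things now and then, are a little off and sometimes report something else, mostly with a low value. They report only what shows in the picture. A call takes as long as a camera call. They do not tell look-alikes from the thing itself.
- look_for(target, picture): "point" ([column, row] in pixels, amid what is visible of it).
- tip_of(target, picture): "point" ([column, row] in pixels: a listed point, or the origin of a listed thing).
The state is a dict: "clock": time; "joint_pos": joint angles; "qvel": joint speeds; "tau": joint torques, N m; "tcp_pos": TCP position; "orientation": TCP orientation; "wrist_force": force on the tool from outside, world axes, zero at the start; "ft_torque": the same for the moment, N m; "finger_gap": finger opening in m; "grip_force": force on a finger pad.
Only numpy, scipy, OpenCV 4.12 (cv2) and the standard library are available. Lean on these libraries where they do the work, as an engineer would, in place of code of your own. Each camera call takes 0.05 s, during which the arm holds its last target. There are 200 camera calls.

TASK

Pick up the push stick, and with its tip behind the short wooden batten feed the batten straight in under the low guard of the bench trimmer until it is home against the sprung stop hidden inside, pushing gently (never harder than about 15 N). Then lay the push stick back flat and lengthwise on its rubber mat; the batten stays home. Never touch the batten with the gripper or arm itself, and leave the other things on the bench alone.

Things in the scene. Friction and masses are not known exactly. Their poses are not given: they have to be found in the camera images.
- trimmer: bench trimmer (off), bolted down: aluminium deck 400 x 160 mm, 12 mm thick. Origin: centre of its underside; x = feed direction along the deck, z up. The guard is a low hood over x -30 to +200 mm, top 44 mm above the bench; from x = +60 mm a motor head rises to 135 mm above the bench. The hood's first 60 mm of roof is clear, the rest opaque; hidden inside are a side shoe and a stop
- mouth (a point): centre of the guard's opening at deck level (12 mm above the bench), at x = -30 mm, y = 0 in the trimmer's frame; same axes. The opening is 44 mm wide (y -22 to +22) and 28 mm high. Before it, 12 mm above the deck: a straight fence on the -y side (inner face y = -22 mm) from x = -100 mm on, and a flared lead-in on the +y side from x = -77 mm on
- shoe_place (a point): where, 90 mm inside the opening at x = +60, y = +14 mm, 23 mm above the bench, a rounded sprung side shoe presses the batten on the fence with about 3 N. When the batten's front meets it (front at x about +45 to +60 mm) a passing push of 3 to 7 N is needed; after that the feed drags 1 to 6 N. This is not the stop
- stop_zone (a point): middle of the zone (trimmer x = +130, y = 0, 23 mm above the bench) where the hidden stop's face lies: anywhere from x = +100 to +160 mm, different each time, only to be felt. It is sprung, 5 N per mm over 5 mm, then rigid. Home: the batten's front end rests on it. On release it may push the batten back 1 or 2 mm, still touching; the shoe then holds the batten
- stick_grip (a point): grip point of the loose push stick (120 g, balanced here): 24 mm above its underside in the plywood handle; x points to the tip, z up. Handle 26 mm wide, 42 mm high, from 100 mm behind to 20 mm ahead of this point; a thin hand guard 56 mm wide at 27 to 33 mm ahead, 20 to 46 mm above the underside; then a shaft 18 mm wide, 16 mm high, flush with the underside
- batten: loose pale wooden batten lying on the deck before the opening, 120 (along its x, the feed direction) x 40 x 20 mm, about 70 g. Origin: centre of its underside. It starts 1 to 6 mm off the fence and up to 0.02 rad askew, its front 5 to 35 mm before the opening
- stick_tip (a point): middle of the flat pushing face of the push stick, 180 mm ahead of the grip point and 8 mm above the underside; the head is 26 mm wide and 16 mm high; same axes as the stick
- mat: black rubber mat fixed on the bench, 320 (x) x 100 x 3 mm, origin at the centre of its underside. The push stick lies on it lengthwise, its grip point about 40 mm to the mat's -x side, tip toward +x
- paint_can_mid (a point): centre of a red paint can, 80 mm diameter, 100 mm high; bystander
- screw_jar_mid (a point): centre of a glass jar with a steel lid, 64 mm diameter, 75 mm high; bystander
- sanding_block_mid (a point): centre of a cork sanding block 110 x 65 x 35 mm; bystander
Not all that is in view belongs to the job. What is meant by the batten is not purple or yellow, and is the larger of those in its own colour.

How it is judged:
On the way:
1. the batten is pushed onto the hidden stop by the stick (x of stop_pad_c0 in the frame of batten below 0.0665 m and contact force between stick and batten above 1 N), for 0.2 s.
At the end, for the whole second after the job is handed in: The batten's front end is on the hidden stop (gap under 3 mm) and it lies straight in the trimmer (within 0.1 rad); the push stick lies released, flat and at rest on its mat, lengthwise within 0.25 rad, its grip point within 35 mm of the mat's long centre line and 110 mm of its centre along it (x of stop_pad_c0 in the frame of batten below 0.068 m and angle between the x axis of batten and the x axis of trimmer, either way round below 0.1 rad and x of stick_grip in the frame of mat between -0.11 and 0.11 m and y of stick_grip in the frame of mat between -0.035 and 0.035 m and z of stick_grip in the frame of mat below 0.033 m and angle between the x axis of stick_grip and the x axis of mat, either way round below 0.25 rad and angle between stick_grip's own z axis and vertical below 0.1 rad and linear speed of each of stick, batten below 0.02 m/s); the robot touches nothing.
It fails at once if the stick pushes the batten harder than 17 N (contact force between stick and batten above 17 N).
It fails at once if the gripper or arm touches the batten (contact force between any of the fingers, the arm and batten above 0.3 N).
It fails at once if a bystander is moved more than 30 mm (distance of any of paint_can_mid, screw_jar_mid, sanding_block_mid from where it was at the start of the episode above 0.03 m).
It also fails if it takes over 64 s, if anything falls off the work surface, if the arm or the gripper's body presses on something with over 40 N, if the wrist force passes 120 N, or if a joint passes its speed limit or range.

## Working session

There is one attempt and no reset: what is moved stays moved. The work goes in short steps, Python scripts to look and compute and a tool call to move; the robot and the scene stay as the last step left them, time stands still between calls to the robot, and variables do not carry over. Pictures are saved under pics/ and viewed, at most 10 in all, crops included, and the job is handed in when it is done.

Besides the shell and the picture viewer there is one more tool, called as name([rows], argument=value, ...), one row to a line, values as JSON. jog_arm: Moves the arm, as the interface text tells. Its arguments: {"type":"object","properties":{"moves":{"type":"array","items":{"type":"object","properties":{"fingers":{"type":"number"},"slide":{"type":"array","items":{"type":"number"}},"angular":{"type":"array","items":{"type":"number"}}}}},"squeeze":{"type":"number"}},"required":["moves"]}

```bash
mkdir -p pics; cat > h.py <<'E'
from workcell import *
import numpy as np, cv2
from scipy.spatial.transform import Rotation as R
def shot(n,save=None):
    s=get_state(); p=read_camera(n)
    if n=='wrist':
        T=np.eye(4); q=s['orientation']; T[:3,:3]=R.from_quat([q[1],q[2],q[3],q[0]]).as_matrix(); T[:3,3]=s['tcp_pos']
        p['W']=T@np.array(p['tool_from_camera'])
    else: p['W']=np.array(p['world_from_camera'])
    if save: cv2.imwrite('pics/'+save,p['color'][:,:,::-1])
    return p
def f(p): return p['color'].shape[0]/2/np.tan(np.radians(p['fovy'])/2)
def world(p,px,z):
    d=p['W'][:3,:3]@np.array([(px[0]-p['cx'])/f(p),(px[1]-p['cy'])/f(p),1]); o=p['W'][:3,3]
    return o+d*(z-o[2])/d[2]
def pix(p,w):
    c=np.linalg.inv(p['W'])@np.append(w,1); return np.array([p['cx']+f(p)*c[0]/c[2],p['cy']+f(p)*c[1]/c[2]])
E
python3 - <<'E'
from h import *
np.set_printoptions(precision=4,suppress=True)
s=get_state();print(s)
Z=dict(trimmer=0,mouth=.012,batten=.012,stick_grip=.027,stick_tip=.011,mat=0,paint_can_mid=.05,screw_jar_mid=.0375,sanding_block_mid=.0175,shoe_place=.023,stop_zone=.023)
for c in ('top','scene'):
    p=shot(c,c+'1.png'); print(c,p['W'][:3,3],p['fovy'],p.keys())
    for n,z in Z.items():
        for r in tip_of(n,p)[:3]: print(n,r['point'],round(r['p'],2),world(p,r['point'],z))
E
```

```text
{'clock': 0.0, 'joint_pos': array([-1.3967,  0.314 ,  0.045 ,  1.3036,  0.    ,  1.4312]), 'qvel': array([ 0.0018,  0.0003,  0.0011, -0.0001, -0.0009, -0.0003]), 'tau': array([ -0.0028, -48.0635,  29.8529,   0.0195,  -0.0002,  -0.    ]), 'tcp_pos': array([ 0.1774, -0.5464,  0.2176]), 'orientation': array([-0.0009,  0.9877,  0.1562, -0.    ]), 'wrist_force': array([-0.6762,  0.2256,  0.3132]), 'ft_torque': array([-0.0487,  0.0612, -0.073 ]), 'grip_force': 0.0, 'finger_gap': 0.08525006126127807}
top [ 0.4941 -0.0621  0.9554] 55.71339150415254 dict_keys(['color', 'fovy', 'cx', 'cy', 'world_from_camera', 'shot', 'W'])
trimmer [264.1, 223.8] 0.97 [0.4804 0.0898 0.    ]
mouth [276.4, 223.4] 0.69 [0.482  0.0572 0.012 ]
batten [388.1, 294.8] 0.76 [ 0.3118 -0.2206  0.012 ]
batten [342.3, 86.3] 0.69 [ 0.8319 -0.1033  0.012 ]
batten [214.7, 306.8] 0.64 [0.2747 0.2053 0.012 ]
stick_grip [278.3, 224.3] 0.58 [0.4801 0.0506 0.027 ]
stick_grip [451.8, 212.5] 0.56 [ 0.515 -0.372  0.027]
stick_tip [431.8, 141.6] 0.88 [ 0.6924 -0.3289  0.011 ]
mat [439.0, 196.4] 0.82 [ 0.5556 -0.3494  0.    ]
mat [453.
[... 622 characters left out ...]
 187.6] 0.83 [ 0.4589 -0.0286  0.012 ]
batten [267.8, 291.6] 0.68 [ 0.8487 -0.1025  0.012 ]
batten [408.2, 160.5] 0.61 [0.2811 0.2055 0.012 ]
stick_grip [217.6, 180.5] 0.72 [ 0.5216 -0.3652  0.027 ]
stick_grip [221.0, 194.9] 0.61 [ 0.575  -0.3336  0.027 ]
stick_tip [205.8, 227.5] 0.96 [ 0.6903 -0.3392  0.011 ]
mat [220.3, 192.9] 0.63 [ 0.5468 -0.3513  0.    ]
paint_can_mid [401.4, 272.4] 0.94 [0.7353 0.2277 0.05  ]
screw_jar_mid [286.4, 243.7] 0.73 [ 0.7087 -0.09    0.0375]
sanding_block_mid [341.6, 261.2] 0.83 [0.7169 0.0674 0.0175]
shoe_place [386.2, 198.7] 0.94 [0.4715 0.1565 0.023 ]
shoe_place [358.3, 204.2] 0.58 [0.5122 0.0779 0.023 ]
stop_zone [403.5, 211.0] 0.81 [0.5072 0.2127 0.023 ]
```

View pics/top1.png

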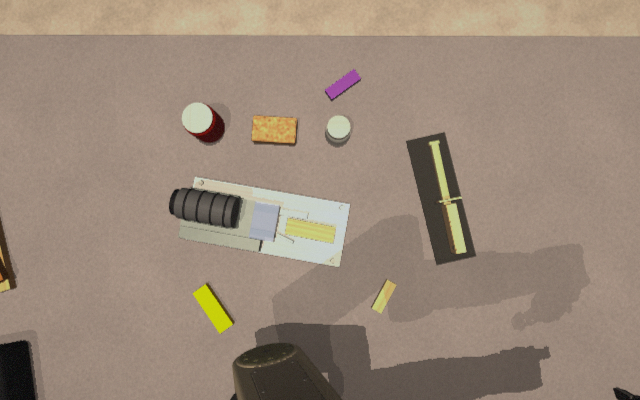

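View pics/scene1.png

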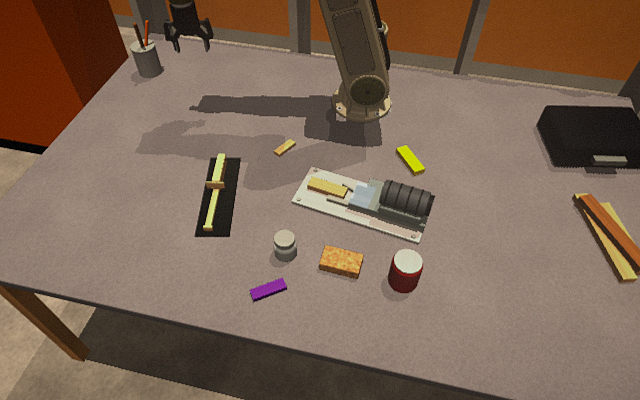

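Top view: the trimmer deck has corners at about (195,178), (350,203), (340,266) and (180,240), and it feeds to the left. The pale batten on it is at (310,230). The smaller pale block at (385,296) is a decoy. The stick lies on the mat from (460,252) to its tip at (433,142). The scene view agrees. I'll move above the stick grip and look with the wrist camera.

jog_arm([
  {"slide":[38,-6,0],"fingers":0},
  {"slide":[76,-12,0],"fingers":0},
  {"slide":[114,-18,0],"fingers":0},
  {"slide":[152,-24,0],"fingers":0},
  {"slide":[190,-30,0],"fingers":0},
  {"slide":[228,-36,0],"fingers":0},
  {"slide":[266,-42,0],"fingers":0},
  {"slide":[304,-48,0],"fingers":0},
  {"slide":[342,-54,0],"fingers":0},
  {"slide":[377,-60,0],"angular":[0,0,4],"fingers":0},
])

```text
schema error: expected keys fingers, slide, angular
```

jog_arm([
  {"slide":[0,0,0],"fingers":0},
  {"slide":[0,0,0],"fingers":0},
  {"slide":[0,0,0],"fingers":0},
])

```text
schema error: expected keys fingers, slide, angular
```

```bash
python3 - <<'E'
from h import *
np.set_printoptions(precision=4,suppress=True)
for c in ('wrist','top'):
    p=shot(c,c+'2.png'); print(c,p['W'])
    for n,z in dict(stick_grip=.027,stick_tip=.011,mat=0,batten=.012,mouth=.012).items():
        for r in tip_of(n,p)[:2]: print(n,r['point'],round(r['p'],2),world(p,r['point'],z))
t=cv2.imread('pics/top2.png'); cv2.imwrite('pics/topc.png',cv2.resize(t[165:275,165:365],None,fx=4,fy=4,interpolation=cv2.INTER_CUBIC))
E
```

```text
wrist [[ 0.3096 -0.899  -0.3099  0.2578]
 [-0.9509 -0.2924 -0.102  -0.5204]
 [ 0.0011  0.3262 -0.9453  0.374 ]
 [ 0.      0.      0.      1.    ]]
top [[ 0.0147 -0.9979  0.0631  0.4941]
 [-0.9997 -0.0133  0.0219 -0.0621]
 [-0.021  -0.0634 -0.9978  0.9554]
 [ 0.      0.      0.      1.    ]]
stick_grip [454.0, 213.3] 0.6 [ 0.5132 -0.3773  0.027 ]
stick_tip [430.5, 142.2] 0.66 [ 0.6908 -0.3257  0.011 ]
mat [438.3, 196.9] 0.63 [ 0.5543 -0.3476  0.    ]
batten [387.2, 292.2] 0.97 [ 0.3181 -0.2184  0.012 ]
batten [212.3, 306.0] 0.93 [0.2765 0.2113 0.012 ]
mouth [277.1, 223.1] 0.62 [0.4828 0.0554 0.012 ]
```

View pics/wrist2.png

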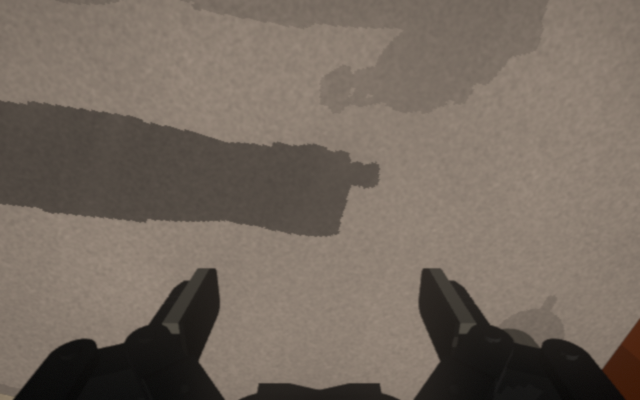

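View pics/topc.png

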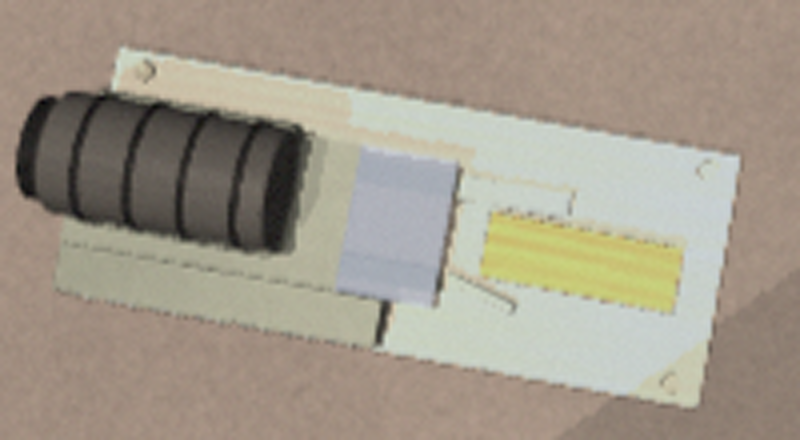

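The jog rows need every key, so nothing moved. The crop shows deck corners at (120,47), (740,155), (700,408) and (55,290). The batten's top corners are at (490,212), (684,243), (674,312) and (482,277).

jog_arm([
  {"slide":[38,-6,0],"angular":[0,0,0],"fingers":0},
  {"slide":[76,-12,0],"angular":[0,0,0],"fingers":0},
  {"slide":[114,-18,0],"angular":[0,0,0],"fingers":0},
  {"slide":[152,-24,0],"angular":[0,0,0],"fingers":0},
  {"slide":[190,-30,0],"angular":[0,0,0],"fingers":0},
  {"slide":[228,-36,0],"angular":[0,0,0],"fingers":0},
  {"slide":[266,-42,0],"angular":[0,0,0],"fingers":0},
  {"slide":[304,-48,0],"angular":[0,0,0],"fingers":0},
  {"slide":[330,-52,0],"angular":[0,0,4],"fingers":0},
  {"slide":[330,-52,0],"angular":[0,0,4],"fingers":0},
])

```text
clock: 2.63
tcp_pos: [0.4795, -0.3927, 0.2181]
orientation: [-0.0, 0.992, 0.123, 0.001]
wrist_force: [-0.9, -0.5, 0.1]
finger_gap: 0.0855
grip_force: 0.0
```

```bash
python3 - <<'E'
from h import *
np.set_printoptions(precision=4,suppress=True)
p=shot('wrist','wrist3.png'); print(get_state()['tcp_pos'])
for n,z in dict(stick_grip=.027,stick_tip=.011,mat=0).items():
    for r in tip_of(n,p)[:2]: print(n,r['point'],round(r['p'],2),world(p,r['point'],z))
for nm,z,cs in (('deck',.012,[(120,47),(740,155),(700,408),(55,290)]),('bat',.032,[(490,212),(684,243),(674,312),(482,277)])):
  for c in ('top',):
    q=shot(c); W=np.array([world(q,[(a+.5)/4-.5+165 for a in k],z) for k in cs])[:,:2]
    d=W[0]-W[1]+W[3]-W[2]; e=W[3]-W[0]+W[2]-W[1]
    print(nm,W.mean(0),'len',np.linalg.norm(d)/2,np.linalg.norm(e)/2,'yaw',np.degrees(np.arctan2(d[1],d[0])),np.degrees(np.arctan2(e[1],e[0])));print(W)
E
```

```text
[ 0.4775 -0.394   0.2181]
stick_grip [304.7, 121.7] 0.59 [ 0.5187 -0.3686  0.027 ]
mat [299.8, 77.6] 0.63 [ 0.5565 -0.3534  0.    ]
deck [0.4885 0.0857] len 0.40247839005862124 0.15752211980494388 yaw 80.78918935645102 169.25737677540295
[[ 0.5973  0.2666]
 [ 0.5345 -0.1246]
 [ 0.3781 -0.1014]
 [ 0.4441  0.3021]]
bat [ 0.4679 -0.0281] len 0.11912274507740764 0.04094949903345365 yaw 81.2161065714609 173.2127780097121
[[ 0.4967  0.0287]
 [ 0.4796 -0.0897]
 [ 0.4379 -0.0842]
 [ 0.4572  0.0328]]
```

View pics/wrist3.png

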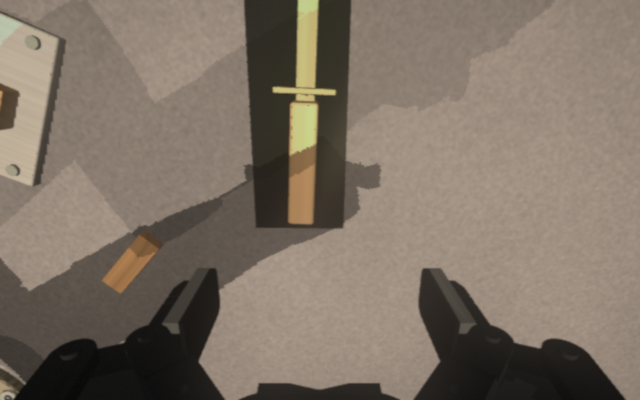

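The wrist view shows the handle, with its top face spanning (290,101)–(318,101) at the front and (288,223)–(315,223) at the back, and the hand guard at (304,91). I'll use that to work out the grasp.

```bash
cat >> h.py <<'E'
def todo(xy,z,yaw):
    "slide mm/turn deg in tool axes to bring the grasp point (8 mm behind TCP) to xy,z with tool-x yaw (deg), pointing down"
    s=get_state(); q=s['orientation']; A=R.from_quat([q[1],q[2],q[3],q[0]])
    t=np.array([xy[0],xy[1],z-.008]); y=np.radians(yaw)
    B=R.from_matrix(np.array([[np.cos(y),np.sin(y),0],[np.sin(y),-np.cos(y),0],[0,0,-1]]))
    return A.inv().apply(t-s['tcp_pos'])*1000,(A.inv()*B).as_rotvec(degrees=True)
E
python3 - <<'E'
from h import *
np.set_printoptions(precision=4,suppress=True)
p=shot('wrist')
W=np.array([world(p,k,.045) for k in [(290,101),(318,101),(315,223),(288,223)]])[:,:2]
d=(W[0]+W[1]-W[2]-W[3])/2;L=np.linalg.norm(d);u=d/L;yaw=np.degrees(np.arctan2(*u[::-1]))
print(W,L,yaw,np.linalg.norm(W[0]-W[1]))
b=(W[2]+W[3])/2; g=b+u*.1; g2=(W[0]+W[1])/2-u*.02; print(g,g2)
M=np.array([world(p,k,.003) for k in [(245,0),(350,0),(345,228),(257,228)]])[:,:2]; d=M[0]+M[1]-M[2]-M[3]
print('mat',M,np.degrees(np.arctan2(d[1],d[0])))
print(todo((g+g2)/2,.028,yaw)); q=get_state()['orientation'];print(q)
E
```

```text
[[ 0.5301 -0.3557]
 [ 0.5362 -0.3802]
 [ 0.4197 -0.4059]
 [ 0.4131 -0.3794]] 0.11928685407329136 11.954047840465135 0.025241908414218833
[ 0.5142 -0.3719] [ 0.5136 -0.3721]
mat [[ 0.6055 -0.2929]
 [ 0.6291 -0.3879]
 [ 0.4045 -0.4446]
 [ 0.3802 -0.3467]] 13.817293108657147
(array([ 44.4187, -14.2704, 198.6359]), array([0.0082, 0.0062, 1.9276]))
[ 0.0001  0.9927  0.1208 -0.    ]
```

jog_arm([
  {"slide":[22,-7,35],"angular":[0,0,1],"fingers":0},
  {"slide":[44,-14,70],"angular":[0,0,1],"fingers":0},
  {"slide":[44.5,-14,105],"angular":[0,0,1],"fingers":0},
  {"slide":[44.5,-14,140],"angular":[0,0,1],"fingers":0},
  {"slide":[44.5,-14,170],"angular":[0,0,1],"fingers":0},
  {"slide":[44.5,-14,190],"angular":[0,0,1],"fingers":0},
  {"slide":[44.5,-14,198],"angular":[0,0,1],"fingers":0},
  {"slide":[44.5,-14,198],"angular":[0,0,1],"fingers":0},
  {"slide":[44.5,-14,198],"angular":[0,0,1],"fingers":0},
])

```text
clock: 3.73
tcp_pos: [0.5149, -0.3722, 0.0213]
orientation: [0.0, 0.994, 0.112, 0.0]
wrist_force: [-0.3, -0.4, 0.0]
finger_gap: 0.0858
grip_force: 0.0
```

jog_arm([
  {"slide":[0,0,0],"angular":[0,0,0],"fingers":0.6},
  {"slide":[0,0,0],"angular":[0,0,0],"fingers":1},
  {"slide":[0,0,0],"angular":[0,0,0],"fingers":1},
  {"slide":[0,0,0],"angular":[0,0,0],"fingers":1},
  {"slide":[0,0,0],"angular":[0,0,0],"fingers":1},
  {"slide":[0,0,0],"angular":[0,0,0],"fingers":1},
  {"slide":[0,0,0],"angular":[0,0,0],"fingers":1},
  {"slide":[0,0,0],"angular":[0,0,0],"fingers":1},
], squeeze=60)

```text
clock: 4.4
tcp_pos: [0.5155, -0.3715, 0.0216]
orientation: [0.001, 0.994, 0.113, 0.0]
wrist_force: [-0.9, 2.0, 5.5]
finger_gap: 0.0245
grip_force: 58.7
```

jog_arm([
  {"slide":[0,0,-15],"angular":[0,0,0],"fingers":1},
  {"slide":[0,0,-45],"angular":[0,0,0],"fingers":1},
  {"slide":[0,0,-80],"angular":[0,0,0],"fingers":1},
  {"slide":[-10,-13,-100],"angular":[0,0,-6],"fingers":1},
  {"slide":[-20,-26,-100],"angular":[0,0,-12],"fingers":1},
  {"slide":[-30,-39,-100],"angular":[0,0,-18],"fingers":1},
  {"slide":[-40,-52,-100],"angular":[0,0,-24],"fingers":1},
  {"slide":[-50,-65,-100],"angular":[0,0,-30],"fingers":1},
  {"slide":[-60,-78,-100],"angular":[0,0,-36],"fingers":1},
  {"slide":[-70,-90,-100],"angular":[0,0,-42],"fingers":1},
])

```text
clock: 5.23
tcp_pos: [0.4258, -0.2985, 0.1202]
orientation: [-0.0, 0.886, 0.464, -0.0]
wrist_force: [-0.2, 0.6, -0.7]
finger_gap: 0.0244
grip_force: 58.8
```

jog_arm([
  {"slide":[0,0,0],"angular":[0,0,-7],"fingers":1},
  {"slide":[0,0,0],"angular":[0,0,-13],"fingers":1},
  {"slide":[0,0,0],"angular":[0,0,-19],"fingers":1},
  {"slide":[0,0,0],"angular":[0,0,-24],"fingers":1},
  {"slide":[0,0,0],"angular":[0,0,-26],"fingers":1},
  {"slide":[0,0,0],"angular":[0,0,-26],"fingers":1},
  {"slide":[0,0,0],"angular":[0,0,-26],"fingers":1},
])

```text
clock: 5.82
tcp_pos: [0.4265, -0.2991, 0.1203]
orientation: [-0.0, 0.761, 0.649, -0.0]
wrist_force: [-0.4, -0.4, -1.4]
finger_gap: 0.0241
grip_force: 58.9
```

```bash
python3 - <<'E'
from h import *
np.set_printoptions(precision=4,suppress=True)
p=shot('wrist','wrist4.png'); s=get_state(); print(s['tcp_pos'],s['wrist_force'],s['joint_pos'])
print(todo((0.4269,-0.2993),.1,80.9))
for n,z in dict(mouth=.012,batten=.012,stick_tip=s['tcp_pos'][2]+.008-.016).items():
    for r in tip_of(n,p)[:2]: print(n,r['point'],round(r['p'],2),world(p,r['point'],z))
E
```

```text
[ 0.4266 -0.2992  0.1204] [-0.6164  0.4593 -0.5423] [-0.7658  0.2615 -0.2715  1.0379 -0.      0.9636]
(array([-0.0432,  0.2988, 28.3564]), array([-0.0106, -0.0046,  0.018 ]))
batten [144.5, 98.3] 0.64 [ 0.3136 -0.2103  0.012 ]
```

View pics/wrist4.png

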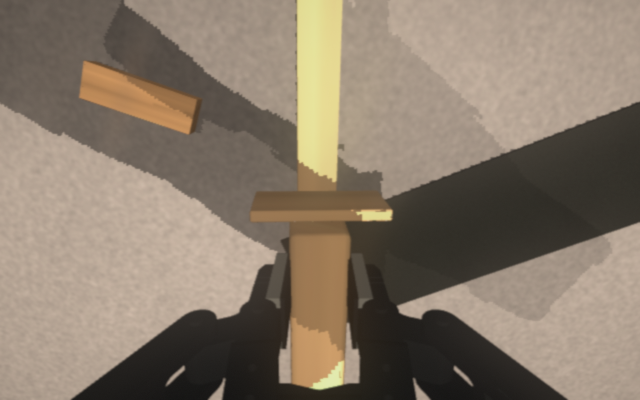

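jog_arm([
  {"slide":[0,0,35],"angular":[0,0,0],"fingers":1},
  {"slide":[0,0,65],"angular":[0,0,0],"fingers":1},
  {"slide":[0,0,80],"angular":[0,0,0],"fingers":1},
  {"slide":[0,0,86],"angular":[0,0,0],"fingers":1},
  {"slide":[0,0,86],"angular":[0,0,0],"fingers":1},
  {"slide":[0,0,86],"angular":[0,0,0],"fingers":1},
])

```text
clock: 6.52
tcp_pos: [0.427, -0.2997, 0.035]
orientation: [0.0, 0.761, 0.649, 0.0]
wrist_force: [0.9, -0.4, -0.2]
finger_gap: 0.0246
grip_force: 58.8
```

```bash
python3 - <<'E'
from h import *
np.set_printoptions(precision=4,suppress=True)
a=shot('top','top5.png'); b=shot('scene','scene5.png'); s=get_state(); print(s['tcp_pos'])
t=a['color'][180:290,260:420][:,:,::-1]; u=b['color'][140:250,190:350][:,:,::-1]
cv2.imwrite('pics/c5.png',np.vstack([cv2.resize(i,None,fx=2.7*0+4,fy=2.7,interpolation=cv2.INTER_CUBIC) if 0 else cv2.resize(i,None,fx=2.7,fy=2.7,interpolation=cv2.INTER_CUBIC) for i in (t,u)]))
for p,m in ((a,'top'),(b,'scene')):
    for r in tip_of('stick_tip',p)[:2]: print(m,r['point'],round(r['p'],2),world(p,r['point'],.024))
    print('exp',pix(p,np.array([.4885-.21*.158,.0857-.21*.987,.024])))
E
```

```text
[ 0.4277 -0.3003  0.0359]
top [343.6, 233.4] 0.95 [ 0.4602 -0.1097  0.024 ]
exp [348.4335 235.4926]
scene [298.4, 178.2] 0.91 [ 0.4517 -0.1234  0.024 ]
exp [298.6711 179.1268]
```

View pics/c5.png

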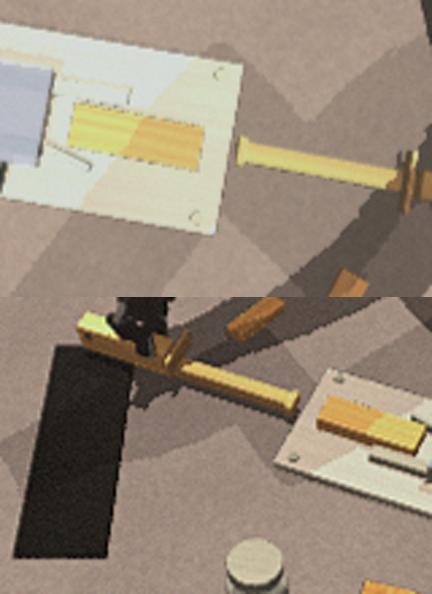

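The tip is at crop (240,152), or top pixel (349,236), within 1 px of prediction. It's level and in line with the batten's rear face. Now I'll feed slowly.

jog_arm([
  {"slide":[10,0,0],"angular":[0,0,0],"fingers":1},
  {"slide":[18,0,0.5],"angular":[0,0,0],"fingers":1},
  {"slide":[22,0,1],"angular":[0,0,0],"fingers":1},
  {"slide":[24,0,1],"angular":[0,0,0],"fingers":1},
  {"slide":[27,0,1],"angular":[0,0,0],"fingers":1},
  {"slide":[30,0,1],"angular":[0,0,0],"fingers":1},
  {"slide":[33,0,1],"angular":[0,0,0],"fingers":1},
  {"slide":[36,0,1],"angular":[0,0,0],"fingers":1},
  {"slide":[39,0,1],"angular":[0,0,0],"fingers":1},
  {"slide":[42,0,1],"angular":[0,0,0],"fingers":1},
])

```text
clock: 7.55
tcp_pos: [0.4334, -0.2578, 0.0335]
orientation: [0.0, 0.761, 0.649, -0.0]
wrist_force: [-0.3, -0.1, -1.8]
finger_gap: 0.0243
grip_force: 58.8
```

jog_arm([
  {"slide":[3,0,0],"angular":[0,0,0],"fingers":1},
  {"slide":[6,0,0],"angular":[0,0,0],"fingers":1},
  {"slide":[9,0,0],"angular":[0,0,0],"fingers":1},
  {"slide":[12,0,0],"angular":[0,0,0],"fingers":1},
  {"slide":[15,0,0],"angular":[0,0,0],"fingers":1},
  {"slide":[18,0,0],"angular":[0,0,0],"fingers":1},
  {"slide":[21,0,0],"angular":[0,0,0],"fingers":1},
  {"slide":[24,0,0],"angular":[0,0,0],"fingers":1},
  {"slide":[27,0,0],"angular":[0,0,0],"fingers":1},
  {"slide":[30,0,0],"angular":[0,0,0],"fingers":1},
])

```text
clock: 8.38
tcp_pos: [0.4381, -0.228, 0.0335]
orientation: [0.0, 0.761, 0.649, -0.0]
wrist_force: [-0.9, -0.5, -1.8]
finger_gap: 0.0243
grip_force: 58.9
```

```bash
python3 - <<'E'
from h import *
np.set_printoptions(precision=4,suppress=True)
F=[]
for i in range(2):
    a=shot('top'); b=shot('scene'); s=get_state(); F.append(s['wrist_force'])
print(s['tcp_pos'],F,s['orientation'])
t=a['color'][180:290,240:400][:,:,::-1]; u=b['color'][140:250,240:400][:,:,::-1]
cv2.imwrite('pics/c6.png',np.vstack([cv2.resize(i,None,fx=2.7,fy=2.7,interpolation=cv2.INTER_CUBIC) for i in (t,u)]))
E
```

```text
[ 0.438  -0.228   0.0335] [array([-0.5279, -0.0352, -1.1583]), array([-0.3752, -0.0754, -1.1828])] [-0.0001  0.7604  0.6494  0.    ]
```

View pics/c6.png

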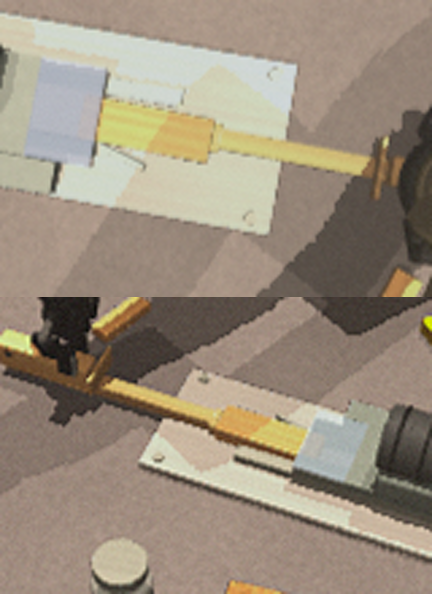

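The batten's front is just under the clear hood, crop (98,120), straight, with the stick tip tight behind it. I'll continue up to before the shoe.

jog_arm([
  {"slide":[4,0,0],"angular":[0,0,0],"fingers":1},
  {"slide":[8,0,0],"angular":[0,0,0],"fingers":1},
  {"slide":[12,0,0],"angular":[0,0,0],"fingers":1},
  {"slide":[16,0,0],"angular":[0,0,0],"fingers":1},
  {"slide":[20,0,0],"angular":[0,0,0],"fingers":1},
  {"slide":[24,0,0],"angular":[0,0,0],"fingers":1},
  {"slide":[28,0,0],"angular":[0,0,0],"fingers":1},
  {"slide":[32,0,0],"angular":[0,0,0],"fingers":1},
  {"slide":[36,0,0],"angular":[0,0,0],"fingers":1},
  {"slide":[40,0,0],"angular":[0,0,0],"fingers":1},
])

```text
clock: 9.42
tcp_pos: [0.4443, -0.1883, 0.0335]
orientation: [0.0, 0.761, 0.649, -0.0]
wrist_force: [-0.5, -0.2, -0.8]
finger_gap: 0.0244
grip_force: 58.9
```

jog_arm([
  {"slide":[2,0,0],"angular":[0,0,0],"fingers":1},
  {"slide":[4,0,0],"angular":[0,0,0],"fingers":1},
  {"slide":[6,0,0],"angular":[0,0,0],"fingers":1},
  {"slide":[8,0,0],"angular":[0,0,0],"fingers":1},
  {"slide":[10,0,0],"angular":[0,0,0],"fingers":1},
  {"slide":[11,0,0],"angular":[0,0,0],"fingers":1},
  {"slide":[12,0,0],"angular":[0,0,0],"fingers":1},
  {"slide":[13,0,0],"angular":[0,0,0],"fingers":1},
  {"slide":[14,0,0],"angular":[0,0,0],"fingers":1},
  {"slide":[15,0,0],"angular":[0,0,0],"fingers":1},
])

```text
clock: 10.25
tcp_pos: [0.4467, -0.1739, 0.0335]
orientation: [0.0, 0.761, 0.649, -0.0]
wrist_force: [-0.7, -0.4, -0.3]
finger_gap: 0.0246
grip_force: 58.9
```

jog_arm([
  {"slide":[1,0,0],"angular":[0,0,0],"fingers":1},
  {"slide":[2,0,0],"angular":[0,0,0],"fingers":1},
  {"slide":[3,0,0],"angular":[0,0,0],"fingers":1},
  {"slide":[4,0,0],"angular":[0,0,0],"fingers":1},
  {"slide":[5,0,0],"angular":[0,0,0],"fingers":1},
  {"slide":[6,0,0],"angular":[0,0,0],"fingers":1},
  {"slide":[7,0,0],"angular":[0,0,0],"fingers":1},
  {"slide":[8,0,0],"angular":[0,0,0],"fingers":1},
])

```text
clock: 10.92
tcp_pos: [0.448, -0.1663, 0.0336]
orientation: [0.0, 0.761, 0.649, -0.0]
wrist_force: [-0.5, -2.5, -1.0]
finger_gap: 0.0245
grip_force: 59.0
```

jog_arm([
  {"slide":[0.7,0,0],"angular":[0,0,0],"fingers":1},
  {"slide":[1.4,0,0],"angular":[0,0,0],"fingers":1},
  {"slide":[2.1,0,0],"angular":[0,0,0],"fingers":1},
  {"slide":[2.8,0,0],"angular":[0,0,0],"fingers":1},
  {"slide":[3.5,0,0],"angular":[0,0,0],"fingers":1},
  {"slide":[4,0,0],"angular":[0,0,0],"fingers":1},
])

```text
clock: 11.42
tcp_pos: [0.4486, -0.1623, 0.0336]
orientation: [0.0, 0.761, 0.649, -0.0]
wrist_force: [0.2, -3.7, -0.7]
finger_gap: 0.0244
grip_force: 59.2
```

jog_arm([
  {"slide":[0.7,0,0],"angular":[0,0,0],"fingers":1},
  {"slide":[1.4,0,0],"angular":[0,0,0],"fingers":1},
  {"slide":[2.1,0,0],"angular":[0,0,0],"fingers":1},
  {"slide":[2.8,0,0],"angular":[0,0,0],"fingers":1},
  {"slide":[3.5,0,0],"angular":[0,0,0],"fingers":1},
  {"slide":[4,0,0],"angular":[0,0,0],"fingers":1},
])

```text
clock: 11.92
tcp_pos: [0.4492, -0.1581, 0.0335]
orientation: [0.0, 0.761, 0.649, -0.0]
wrist_force: [0.3, -4.8, -0.6]
finger_gap: 0.0244
grip_force: 59.2
```

jog_arm([
  {"slide":[0.7,0,0],"angular":[0,0,0],"fingers":1},
  {"slide":[1.4,0,0],"angular":[0,0,0],"fingers":1},
  {"slide":[2.1,0,0],"angular":[0,0,0],"fingers":1},
  {"slide":[2.8,0,0],"angular":[0,0,0],"fingers":1},
  {"slide":[3.5,0,0],"angular":[0,0,0],"fingers":1},
  {"slide":[4,0,0],"angular":[0,0,0],"fingers":1},
])

```text
clock: 12.42
tcp_pos: [0.4498, -0.1541, 0.0335]
orientation: [0.0, 0.761, 0.649, -0.0]
wrist_force: [-0.4, -4.1, 0.1]
finger_gap: 0.0243
grip_force: 59.4
```

jog_arm([
  {"slide":[1,0,0],"angular":[0,0,0],"fingers":1},
  {"slide":[2,0,0],"angular":[0,0,0],"fingers":1},
  {"slide":[3,0,0],"angular":[0,0,0],"fingers":1},
  {"slide":[4,0,0],"angular":[0,0,0],"fingers":1},
  {"slide":[5,0,0],"angular":[0,0,0],"fingers":1},
  {"slide":[6,0,0],"angular":[0,0,0],"fingers":1},
])

```text
clock: 12.92
tcp_pos: [0.4508, -0.1482, 0.0335]
orientation: [0.0, 0.761, 0.649, -0.0]
wrist_force: [0.5, -4.8, -0.2]
finger_gap: 0.0244
grip_force: 59.5
```

jog_arm([
  {"slide":[1,0,0],"angular":[0,0,0],"fingers":1},
  {"slide":[2,0,0],"angular":[0,0,0],"fingers":1},
  {"slide":[3,0,0],"angular":[0,0,0],"fingers":1},
  {"slide":[4,0,0],"angular":[0,0,0],"fingers":1},
  {"slide":[5,0,0],"angular":[0,0,0],"fingers":1},
  {"slide":[6,0,0],"angular":[0,0,0],"fingers":1},
  {"slide":[7,0,0],"angular":[0,0,0],"fingers":1},
  {"slide":[8,0,0],"angular":[0,0,0],"fingers":1},
  {"slide":[9,0,0],"angular":[0,0,0],"fingers":1},
  {"slide":[10,0,0],"angular":[0,0,0],"fingers":1},
])

```text
clock: 13.75
tcp_pos: [0.4525, -0.1384, 0.0336]
orientation: [0.0, 0.761, 0.649, 0.0]
wrist_force: [1.6, -4.3, 0.5]
finger_gap: 0.0243
grip_force: 59.7
```

jog_arm([
  {"slide":[1,0,0],"angular":[0,0,0],"fingers":1},
  {"slide":[2,0,0],"angular":[0,0,0],"fingers":1},
  {"slide":[3,0,0],"angular":[0,0,0],"fingers":1},
  {"slide":[4,0,0],"angular":[0,0,0],"fingers":1},
  {"slide":[5,0,0],"angular":[0,0,0],"fingers":1},
  {"slide":[6,0,0],"angular":[0,0,0],"fingers":1},
  {"slide":[7,0,0],"angular":[0,0,0],"fingers":1},
  {"slide":[8,0,0],"angular":[0,0,0],"fingers":1},
  {"slide":[9,0,0],"angular":[0,0,0],"fingers":1},
  {"slide":[10,0,0],"angular":[0,0,0],"fingers":1},
])

```text
clock: 14.58
tcp_pos: [0.4542, -0.1286, 0.0336]
orientation: [0.0, 0.761, 0.649, 0.0]
wrist_force: [2.1, -5.5, -0.3]
finger_gap: 0.0246
grip_force: 59.9
```

```bash
python3 - <<'E'
from h import *
np.set_printoptions(precision=4,suppress=True)
F=[]
for i in range(3):
    a=shot('top'); F.append(get_state()['wrist_force'])
s=get_state()
u=np.array([np.cos(np.radians(80.9)),np.sin(np.radians(80.9))])
print(s['tcp_pos'],F,'tipx',(s['tcp_pos'][:2]-[.4885,.0857])@u+.18)
E
```

```text
[ 0.4541 -0.1284  0.0336] [array([ 0.9651, -3.8525, -0.495 ]), array([ 1.703 , -4.3408, -0.7137]), array([ 1.2482, -2.7257,  0.14  ])] tipx -0.03684922575921773
```

jog_arm([
  {"slide":[1,0,0],"angular":[0,0,0],"fingers":1},
  {"slide":[2,0,0],"angular":[0,0,0],"fingers":1},
  {"slide":[3,0,0],"angular":[0,0,0],"fingers":1},
  {"slide":[4,0,0],"angular":[0,0,0],"fingers":1},
  {"slide":[5,0,0],"angular":[0,0,0],"fingers":1},
  {"slide":[6,0,0],"angular":[0,0,0],"fingers":1},
  {"slide":[7,0,0],"angular":[0,0,0],"fingers":1},
])

```text
clock: 15.32
tcp_pos: [0.455, -0.1216, 0.0335]
orientation: [0.0, 0.761, 0.649, 0.0]
wrist_force: [1.7, -4.7, -0.2]
finger_gap: 0.0247
grip_force: 59.9
```

jog_arm([
  {"slide":[0.5,0,0],"angular":[0,0,0],"fingers":1},
  {"slide":[1,0,0],"angular":[0,0,0],"fingers":1},
  {"slide":[1.5,0,0],"angular":[0,0,0],"fingers":1},
  {"slide":[2,0,0],"angular":[0,0,0],"fingers":1},
])

```text
clock: 15.65
tcp_pos: [0.4553, -0.1196, 0.0335]
orientation: [0.0, 0.761, 0.649, -0.0]
wrist_force: [2.7, -4.2, -0.0]
finger_gap: 0.0242
grip_force: 59.9
```

jog_arm([
  {"slide":[0.5,0.5,0],"angular":[0,0,0],"fingers":1},
  {"slide":[1,1,0],"angular":[0,0,0],"fingers":1},
  {"slide":[1.5,1.5,0],"angular":[0,0,0],"fingers":1},
  {"slide":[2,1.5,0],"angular":[0,0,0],"fingers":1},
])

```text
clock: 15.98
tcp_pos: [0.4569, -0.1177, 0.0334]
orientation: [-0.0, 0.76, 0.649, -0.0]
wrist_force: [1.2, -3.3, -1.7]
finger_gap: 0.0243
grip_force: 59.6
```

jog_arm([
  {"slide":[0.5,0.3,0],"angular":[0,0,0],"fingers":1},
  {"slide":[1,0.5,0],"angular":[0,0,0],"fingers":1},
  {"slide":[1.5,0.5,0],"angular":[0,0,0],"fingers":1},
  {"slide":[2,0.5,0],"angular":[0,0,0],"fingers":1},
])

```text
clock: 16.32
tcp_pos: [0.4578, -0.1159, 0.0335]
orientation: [-0.0, 0.761, 0.649, -0.0]
wrist_force: [1.9, -3.5, -0.5]
finger_gap: 0.0244
grip_force: 59.6
```

jog_arm([
  {"slide":[0.5,0,0],"angular":[0,0,0],"fingers":1},
  {"slide":[1,0,0],"angular":[0,0,0],"fingers":1},
])

```text
clock: 16.48
tcp_pos: [0.458, -0.1149, 0.0335]
orientation: [0.0, 0.761, 0.649, -0.0]
wrist_force: [1.6, -2.8, -1.3]
finger_gap: 0.0244
grip_force: 59.6
```

jog_arm([
  {"slide":[0.6,0,0],"angular":[0,0,0],"fingers":1},
  {"slide":[1.2,0,0],"angular":[0,0,0],"fingers":1},
  {"slide":[1.8,0,0],"angular":[0,0,0],"fingers":1},
  {"slide":[2,0,0],"angular":[0,0,0],"fingers":1},
])

```text
clock: 16.82
tcp_pos: [0.4583, -0.1129, 0.0335]
orientation: [0.0, 0.761, 0.649, -0.0]
wrist_force: [0.8, -3.4, -1.1]
finger_gap: 0.0239
grip_force: 59.6
```

jog_arm([
  {"slide":[0.6,0,0],"angular":[0,0,0],"fingers":1},
  {"slide":[1.2,0,0],"angular":[0,0,0],"fingers":1},
  {"slide":[1.8,0,0],"angular":[0,0,0],"fingers":1},
  {"slide":[2,0,0],"angular":[0,0,0],"fingers":1},
])

```text
clock: 17.15
tcp_pos: [0.4586, -0.111, 0.0335]
orientation: [0.0, 0.761, 0.649, 0.0]
wrist_force: [1.3, -3.7, -1.3]
finger_gap: 0.0246
grip_force: 59.6
```

jog_arm([
  {"slide":[0.6,0,0],"angular":[0,0,0],"fingers":1},
  {"slide":[1.2,0,0],"angular":[0,0,0],"fingers":1},
  {"slide":[1.8,0,0],"angular":[0,0,0],"fingers":1},
  {"slide":[2,0,0],"angular":[0,0,0],"fingers":1},
])

```text
clock: 17.48
tcp_pos: [0.459, -0.109, 0.0335]
orientation: [0.0, 0.761, 0.649, -0.0]
wrist_force: [1.7, -3.6, -0.7]
finger_gap: 0.0243
grip_force: 59.6
```

jog_arm([
  {"slide":[0.6,0,0],"angular":[0,0,0],"fingers":1},
  {"slide":[1.2,0,0],"angular":[0,0,0],"fingers":1},
  {"slide":[1.8,0,0],"angular":[0,0,0],"fingers":1},
  {"slide":[2,0,0],"angular":[0,0,0],"fingers":1},
])

```text
clock: 17.82
tcp_pos: [0.4593, -0.107, 0.0335]
orientation: [0.0, 0.761, 0.649, 0.0]
wrist_force: [1.5, -3.8, -1.2]
finger_gap: 0.0241
grip_force: 59.7
```

jog_arm([
  {"slide":[0.6,0,0],"angular":[0,0,0],"fingers":1},
  {"slide":[1.2,0,0],"angular":[0,0,0],"fingers":1},
  {"slide":[1.8,0,0],"angular":[0,0,0],"fingers":1},
  {"slide":[2,0,0],"angular":[0,0,0],"fingers":1},
])

```text
clock: 18.15
tcp_pos: [0.4596, -0.105, 0.0335]
orientation: [0.0, 0.76, 0.649, 0.0]
wrist_force: [1.9, -4.7, -0.7]
finger_gap: 0.0242
grip_force: 59.7
```

jog_arm([
  {"slide":[0.6,0,0],"angular":[0,0,0],"fingers":1},
  {"slide":[1.2,0,0],"angular":[0,0,0],"fingers":1},
  {"slide":[1.8,0,0],"angular":[0,0,0],"fingers":1},
  {"slide":[2,0,0],"angular":[0,0,0],"fingers":1},
])

```text
clock: 18.48
tcp_pos: [0.4599, -0.103, 0.0335]
orientation: [0.0, 0.761, 0.649, 0.0]
wrist_force: [1.7, -4.0, -0.5]
finger_gap: 0.0244
grip_force: 59.7
```

jog_arm([
  {"slide":[0.6,0,0],"angular":[0,0,0],"fingers":1},
  {"slide":[1.2,0,0],"angular":[0,0,0],"fingers":1},
  {"slide":[1.8,0,0],"angular":[0,0,0],"fingers":1},
  {"slide":[2,0,0],"angular":[0,0,0],"fingers":1},
])

```text
clock: 18.82
tcp_pos: [0.4604, -0.1019, 0.0337]
orientation: [0.001, 0.761, 0.649, -0.001]
wrist_force: [1.0, -6.6, -0.1]
finger_gap: 0.0245
grip_force: 59.7
```

The force is rising and the tool is lagging its command, so this is probably the stop. Smaller steps from here.

jog_arm([
  {"slide":[0.4,0,0],"angular":[0,0,0],"fingers":1},
  {"slide":[0.8,0,0],"angular":[0,0,0],"fingers":1},
  {"slide":[0.8,0,0],"angular":[0,0,0],"fingers":1},
])

```text
clock: 19.07
tcp_pos: [0.4606, -0.1015, 0.0338]
orientation: [0.001, 0.761, 0.649, -0.001]
wrist_force: [1.6, -8.1, -0.0]
finger_gap: 0.0243
grip_force: 59.7
```

jog_arm([
  {"slide":[0.4,0,0],"angular":[0,0,0],"fingers":1},
  {"slide":[0.8,0,0],"angular":[0,0,0],"fingers":1},
  {"slide":[1.2,0,0],"angular":[0,0,0],"fingers":1},
  {"slide":[1.2,0,0],"angular":[0,0,0],"fingers":1},
])

```text
clock: 19.4
tcp_pos: [0.461, -0.1011, 0.0339]
orientation: [0.002, 0.761, 0.649, -0.001]
wrist_force: [0.9, -10.1, 0.2]
finger_gap: 0.0241
grip_force: 59.6
```

jog_arm([
  {"slide":[0.4,0,0],"angular":[0,0,0],"fingers":1},
  {"slide":[0.8,0,0],"angular":[0,0,0],"fingers":1},
  {"slide":[0.8,0,0],"angular":[0,0,0],"fingers":1},
  {"slide":[0.8,0,0],"angular":[0,0,0],"fingers":1},
  {"slide":[0.8,0,0],"angular":[0,0,0],"fingers":1},
  {"slide":[0.8,0,0],"angular":[0,0,0],"fingers":1},
])

```text
clock: 19.9
tcp_pos: [0.4612, -0.1008, 0.034]
orientation: [0.002, 0.761, 0.649, -0.001]
wrist_force: [-0.3, -11.3, 0.5]
finger_gap: 0.0248
grip_force: 59.6
```

The stop is felt: 11.3 N steady, with the stick barely advancing. I'll withdraw straight back, then lift.

jog_arm([
  {"slide":[-2,0,0],"angular":[0,0,0],"fingers":1},
  {"slide":[-4,0,0],"angular":[0,0,0],"fingers":1},
  {"slide":[-8,0,0],"angular":[0,0,0],"fingers":1},
  {"slide":[-16,0,0],"angular":[0,0,0],"fingers":1},
  {"slide":[-30,0,0],"angular":[0,0,0],"fingers":1},
  {"slide":[-50,0,0],"angular":[0,0,0],"fingers":1},
  {"slide":[-70,0,0],"angular":[0,0,0],"fingers":1},
  {"slide":[-90,0,-15],"angular":[0,0,0],"fingers":1},
  {"slide":[-110,0,-45],"angular":[0,0,0],"fingers":1},
  {"slide":[-130,0,-85],"angular":[0,0,0],"fingers":1},
])

```text
clock: 20.73
tcp_pos: [0.4376, -0.2247, 0.1141]
orientation: [-0.004, 0.76, 0.649, -0.001]
wrist_force: [0.9, -0.3, -2.2]
finger_gap: 0.0245
grip_force: 58.8
```

jog_arm([
  {"slide":[-15,0,0],"angular":[0,0,6],"fingers":1},
  {"slide":[-30,0,0],"angular":[0,0,12],"fingers":1},
  {"slide":[-45,0,0],"angular":[0,0,18],"fingers":1},
  {"slide":[-60,0,0],"angular":[0,0,24],"fingers":1},
  {"slide":[-60,0,0],"angular":[0,0,30],"fingers":1},
  {"slide":[-60,0,0],"angular":[0,0,36],"fingers":1},
  {"slide":[-60,0,0],"angular":[0,0,42],"fingers":1},
  {"slide":[-60,0,0],"angular":[0,0,48],"fingers":1},
  {"slide":[-60,0,0],"angular":[0,0,54],"fingers":1},
  {"slide":[-60,0,0],"angular":[0,0,60],"fingers":1},
])

```text
clock: 21.57
tcp_pos: [0.4303, -0.2842, 0.1152]
orientation: [-0.001, 0.984, 0.18, -0.0]
wrist_force: [0.1, -0.1, -1.1]
finger_gap: 0.0239
grip_force: 58.8
```

```bash
python3 - <<'E'
from h import *
np.set_printoptions(precision=4,suppress=True)
a=shot('top','top7.png'); b=shot('scene')
s=get_state();print(s['tcp_pos'],s['wrist_force'],s['orientation'])
print(todo((.5155,-.3717),.1202+.008,13.2))
t=a['color'][100:300,160:500][:,:,::-1]
cv2.imwrite('pics/c7.png',cv2.resize(t,None,fx=2.3,fy=2.3,interpolation=cv2.INTER_CUBIC))
for p,m in ((a,'top'),(b,'scene')):
    for r in tip_of('stick_tip',p)[:1]: print(m,r['point'],round(r['p'],2),world(p,r['point'],s['tcp_pos'][2]-.01))
E
```

```text
[ 0.4304 -0.2842  0.1152] [ 0.7062  0.3166 -0.3438] [-0.0008  0.9833  0.1821 -0.0003]
(array([ 48.108 , 112.1291,  -5.1624]), array([-0.0975,  0.0258,  7.7821]))
top [395.3, 174.3] 0.68 [ 0.5974 -0.2204  0.1052]
scene [249.6, 189.7] 0.77 [ 0.5985 -0.2254  0.1052]
```

View pics/c7.png

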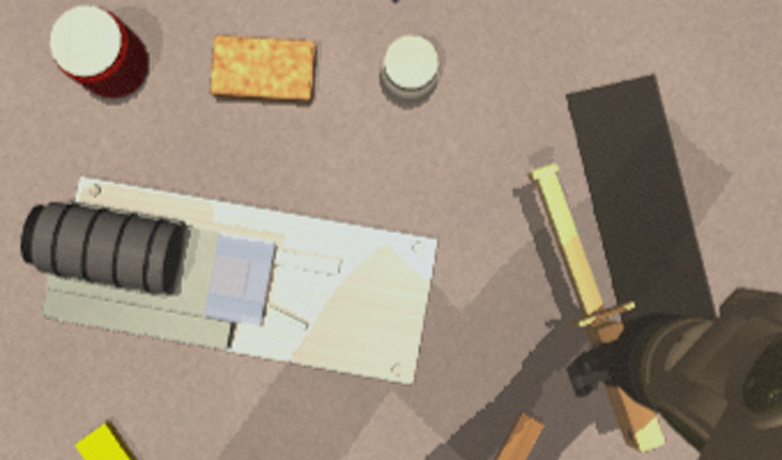

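The batten is in, with its rear edge visible under the clear hood at crop (250,277) and the bystanders untouched. Now I'll carry the stick to the mat and lower it.

jog_arm([
  {"slide":[12,28,0],"angular":[0,0,4],"fingers":1},
  {"slide":[24,56,0],"angular":[0,0,7.8],"fingers":1},
  {"slide":[36,84,0],"angular":[0,0,7.8],"fingers":1},
  {"slide":[48,112,0],"angular":[0,0,7.8],"fingers":1},
  {"slide":[48,112,30],"angular":[0,0,7.8],"fingers":1},
  {"slide":[48,112,60],"angular":[0,0,7.8],"fingers":1},
  {"slide":[48,112,80],"angular":[0,0,7.8],"fingers":1},
  {"slide":[48,112,86],"angular":[0,0,7.8],"fingers":1},
  {"slide":[48,112,90],"angular":[0,0,7.8],"fingers":1},
  {"slide":[48,112,90],"angular":[0,0,7.8],"fingers":1},
])

```text
clock: 22.6
tcp_pos: [0.5158, -0.3719, 0.0255]
orientation: [-0.0, 0.993, 0.115, -0.0]
wrist_force: [-0.3, 0.2, -0.8]
finger_gap: 0.0244
grip_force: 58.9
```

jog_arm([
  {"slide":[0,0,1],"angular":[0,0,0],"fingers":1},
  {"slide":[0,0,2],"angular":[0,0,0],"fingers":1},
  {"slide":[0,0,2.5],"angular":[0,0,0],"fingers":1},
  {"slide":[0,0,2.5],"angular":[0,0,0],"fingers":1},
])

```text
clock: 22.93
tcp_pos: [0.5165, -0.3725, 0.0244]
orientation: [0.001, 0.993, 0.115, 0.001]
wrist_force: [0.4, 0.5, -2.0]
finger_gap: 0.0244
grip_force: 58.9
```

jog_arm([
  {"slide":[0,0,1],"angular":[0,0,0],"fingers":1},
  {"slide":[0,0,1.5],"angular":[0,0,0],"fingers":1},
  {"slide":[0,0,1.5],"angular":[0,0,0],"fingers":1},
  {"slide":[0,0,1.5],"angular":[0,0,0],"fingers":1},
])

```text
clock: 23.27
tcp_pos: [0.516, -0.3721, 0.0218]
orientation: [0.0, 0.993, 0.115, 0.0]
wrist_force: [0.0, 0.7, -1.5]
finger_gap: 0.0244
grip_force: 58.9
```

jog_arm([
  {"slide":[0,0,0.3],"angular":[0,0,0],"fingers":0.6},
  {"slide":[0,0,0.3],"angular":[0,0,0],"fingers":0.5},
  {"slide":[0,0,0.3],"angular":[0,0,0],"fingers":0.4},
  {"slide":[0,0,0.3],"angular":[0,0,0],"fingers":0.2},
  {"slide":[0,0,0.3],"angular":[0,0,0],"fingers":0},
  {"slide":[0,0,0.3],"angular":[0,0,0],"fingers":0},
  {"slide":[0,0,0.3],"angular":[0,0,0],"fingers":0},
  {"slide":[0,0,0.3],"angular":[0,0,0],"fingers":0},
])

```text
clock: 23.93
tcp_pos: [0.516, -0.3721, 0.0215]
orientation: [0.0, 0.993, 0.115, 0.0]
wrist_force: [0.6, -0.2, 1.0]
finger_gap: 0.0855
grip_force: 0.0
```

jog_arm([
  {"slide":[0,0,-10],"angular":[0,0,0],"fingers":0},
  {"slide":[0,0,-30],"angular":[0,0,0],"fingers":0},
  {"slide":[0,0,-60],"angular":[0,0,0],"fingers":0},
  {"slide":[0,0,-95],"angular":[0,0,0],"fingers":0},
  {"slide":[-30,0,-130],"angular":[0,0,0],"fingers":0},
  {"slide":[-60,0,-160],"angular":[0,0,0],"fingers":0},
  {"slide":[-80,0,-160],"angular":[0,0,0],"fingers":0},
  {"slide":[-80,0,-160],"angular":[0,0,0],"fingers":0},
  {"slide":[-80,0,-160],"angular":[0,0,0],"fingers":0},
])

```text
clock: 24.68
tcp_pos: [0.4376, -0.391, 0.1832]
orientation: [0.001, 0.994, 0.114, 0.001]
wrist_force: [-0.2, -0.2, -0.8]
finger_gap: 0.0854
grip_force: 0.0
```

```bash
python3 - <<'E'
from h import *
np.set_printoptions(precision=4,suppress=True)
a=shot('top'); b=shot('scene'); w=shot('wrist')
s=get_state();print(s['tcp_pos'],s['wrist_force'],s['finger_gap'])
for p,m in ((a,'top'),(b,'scene'),(w,'wrist')):
  for n,z in dict(stick_tip=.011,stick_grip=.027).items():
    for r in tip_of(n,p)[:2]: print(m,n,r['point'],round(r['p'],2),world(p,r['point'],z))
i1=a['color'][120:280,220:500][:,:,::-1]; i2=w['color'][:,:,::-1]
cv2.imwrite('pics/c8.png',np.vstack([cv2.resize(i1,(525,300),interpolation=cv2.INTER_CUBIC),cv2.copyMakeBorder(cv2.resize(i2,(480,300)),0,0,0,45,0)]))
E
```

```text
[ 0.4384 -0.3898  0.1809] [0.2053 0.2082 0.5775] 0.0856421876791697
top stick_tip [431.6, 145.1] 0.74 [ 0.6835 -0.3284  0.011 ]
top stick_grip [453.2, 213.3] 0.58 [ 0.5131 -0.3753  0.027 ]
scene stick_tip [204.4, 230.3] 0.62 [ 0.7006 -0.3393  0.011 ]
scene stick_grip [217.7, 181.0] 0.77 [ 0.5235 -0.3641  0.027 ]
wrist stick_grip [314.9, 77.9] 0.92 [ 0.5191 -0.3675  0.027 ]
```

View pics/c8.png

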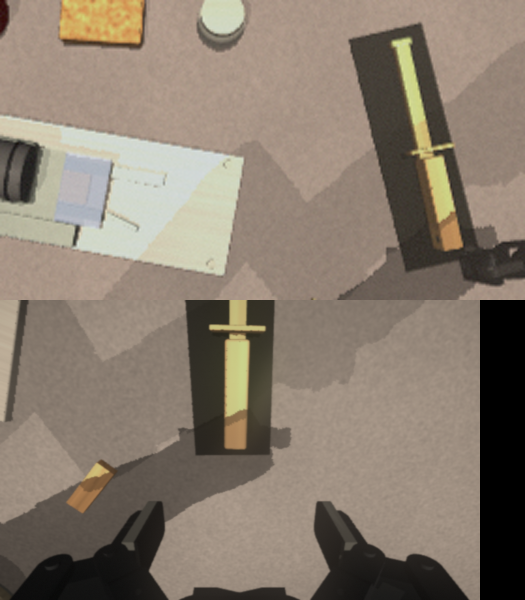

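The stick lies flat and lengthwise on the mat, released, with its handle at wrist crop (236,395). The batten is still under the hood at crop (80,188), and the arm is clear. Handing in.

```bash
python3 -c "
from workcell import *
print(hand_in())"
```

```text
the job is handed in; nothing more can be done
None
```

I fed the batten in with the push stick until it met the hidden stop at a steady push of about 11 N, laid the stick back flat and lengthwise on its mat, and handed the job in at about 25 s; no verdict came back.

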